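# Lid the jar on the stirrer and hold a temperature probe centred in it

### The job

Put the guide lid that fits the jar on the slim stirrer onto that jar, setting it down rather than dropping it, until it sits fully home with its rim flat on the jar, and let go of it. Then take the temperature probe out of its rack by its handle and lower its rod through the lid's guide hole without ever touching the lid or the jar with the probe, and finish while still holding it there: upright, still, centred in the hole, its tip about midway between the underside of the lid and the jar's floor. Leave the other jar, the other lid, the bottle and the dish where they are.

Things in the scene. Friction and masses are not known exactly. Their poses are not given: they have to be found in the camera images.
- stirrer: Slim laboratory stirrer, fixed to the bench: white square slab 140 x 140 mm, 20 mm high, with a round steel plate 124 mm across on it whose top is 22 mm above the bench. Origin: centre of its underside; z up.
- wide_jar: The wider of two open steel jars, loose (about 0.45 kg), standing upright about the middle of the stirrer plate: outer diameter 84 mm, height 65 mm, wall 3 mm (mouth 78 mm across), floor 4 mm thick. Origin: centre of its underside; z up along its axis.
- narrow_jar: The narrower open steel jar, standing on the bench: outer diameter 60 mm, height 65 mm, wall 3 mm. Not part of the job. Origin: centre of its underside.
- wide_lid: Loose white plastic lid (60-130 g) right way up on the bench, for the wide jar. From below: spigot 72 mm across, 8 high (enters the jar); rim plate 88 across, 6 thick (rests on the jar); collar 40 across, 34 high, for holding. Guide hole 22 across through collar and plate; inside the spigot it widens to 52. Origin: on the axis at the spigot's underside; z up. Home: 57 mm above the jar's origin.
- wide_lid_mouth (a point): Centre of the upper mouth of the wide lid's guide hole, at the top of its collar, 48 mm above the lid's origin.
- narrow_lid: White plastic guide lid for the narrow jar, same build and heights but rim plate 64 mm and spigot 48 mm across, lying on the bench. Not part of the job. Origin: on the axis at the underside of its spigot.
- rack: Probe rack, fixed to the bench: aluminium stand of 80 x 80 mm, 140 mm high (base, two side walls, 10 mm top plate) with a 14 mm hole through the middle of the top plate, in which the probe hangs. Origin: centre of its underside.
- probe: Temperature probe, loose, 60 to 130 g, hanging upright in the rack: straight steel rod 8 mm in diameter and 120 mm long below a round black handle 24 mm in diameter and 55 mm high; the handle's underside rests on the rack's top plate. Origin: at the rod's tip (bottom end) on the axis; z up along the rod. The handle spans z = 120 to 175 mm of its frame.
- probe_tip (a point): The rod's bottom end, on its axis (same point as the probe's origin).
- probe_stem (a point): Point on the rod's axis 75 mm above the tip; it is at the top of the lid's collar when the tip is at the asked depth.
- reagent: Closed amber bottle, 64 mm in diameter, 130 mm high, on the bench. Not part of the job. Origin: centre of its underside.
- dish: White porcelain bowl, 90 mm across, 35 mm high, on the bench. Not part of the job. Origin: centre of its underside.
There are look-alikes about, which are no part of the job. Leave any green look-alike of the wide_lid alone.

How it is judged:
By the outcome, as a careful person would: the job done as asked, in the order asked, and still so for the second after the job is handed in, while the arm keeps its last pose, push and grip.
It also fails if it takes over 59 s, if anything falls off the work surface, if the arm or the gripper's body presses on something with over 40 N, if the wrist force passes 120 N, or if a joint passes its speed limit or range.

### The arm

A 6-joint arm with a two-finger parallel gripper is mounted at the origin on the work surface. World frame = base frame: x ahead of the robot, y to its left, z up, the work surface at z = 0. Lengths are in m, angles in rad, forces in N, time in s.
With the tool pointing down it reaches from about 0.275 to 0.85 m from the base axis. Payload 5.2 kg.
Tool frame: the origin (TCP) lies between the finger pads; the fingertips stand 11 mm ahead of it and the grasp point (between the pads) lies 8 mm behind it; z points along the fingers, y is the line along which they close (so a half turn about z gives the same grasp; the last joint's range is limited). The gripper opens to 85 mm and grips with 20 to 120 N. Pads are 22 mm wide; open, the fingers measure 114 mm over their backs; the gripper's body (76 mm by 85 mm) begins 54 mm behind the grasp point. The pads swing forward as they close: fully open they stand 13 mm farther back than shut.
Start: joints at [-1.524, 0.259, 1.535, -0, 1.348, -0.203], TCP at [0.136, -0.533, 0.242] pointing down, gripper open.
Joint ranges: [-3.14, 3.14], [-0.91, 2.08], [0.19, 2.58], [-1.22, 4.36], [0.22, 2.71], [-3.12, 3.12]. Speed limits (rad/s): [2.57, 2.57, 3.14, 3.14, 3.14, 3.14].

### API

Orientations are given as [roll, pitch, yaw] about the fixed x, y, z axes, in that order (R = Rz(yaw) Ry(pitch) Rx(roll)).
In Python, from station import ctrl gives the robot as it stands.
- The arm moves only by the tool carry_out, never from a script. Its argument "series" is a list of rows, each an object of numbers: "dx", "dy", "dz": the shift along the tool's x, y, z in m; "turn": the turn about the tool's z in rad. A call has 1 to 20 rows; each row is the pose to reach, as a shift and turn from the pose commanded when the call began, along the tool's axes at that moment; what a row does not reach only later rows make up. A row lasts 1/12 s, in which the tool goes at most 41.7 mm and 7.16 degrees, less where a joint would pass 70% of its speed; a pose out of reach is approached as far as the arm can. A call with a gripper value outside its range is refused whole. "hand" is the finger opening in m, from 0 to 0.0854, set as the call begins (left out, the last holds). The fingers move at their own pace and stop on an object; the grip force is fixed at half the most. Time passes only in rows, so rows that repeat a pose let the fingers close. It gives the time, the measured TCP pose, the force, the opening and the grip force at its end, in the units of the state.
- ctrl.read_state(): the state, without advancing time (a new reading comes with each control period).
- ctrl.read_camera(name): name is "side" or "top"; returns (picture, depth): 420x560x3 uint8, red, green, blue; 420x560 float32, m along the optical axis (not along the pixel's ray), 0 where there is no reading.
- ctrl.camera_params(name): a dict with "intrinsics" (3x3 intrinsics, pixels), "k1" (the pictures are not rectified: a ray, as slopes to the right and down, at radius r is drawn at 1 + k1 r^2 times it, then the intrinsics apply), "cam_to_world" (4x4, takes a point from camera to world coordinates). Camera axes: x right, y down, z forward; pixel columns grow to the right and rows downward; lengths in m; the calibration is good to about 2 mm. A picture is of the moment at which its call begins. camera_params takes no time and is no camera call.
- ctrl.close_job(): hands the job in; it is judged then, once.
The state is a dict: "time": time; "q": joint angles; "qvel": joint speeds; "effort": joint torques, N m; "tcp_pos": TCP position; "ee_rot": TCP orientation; "contact_force": force on the tool from outside, world axes, zero at the start; "moment": the same for the moment, N m; "gripper_width": finger opening in m; "finger_force": force on a finger pad.
Only numpy, scipy, OpenCV 4.12 (cv2) and the standard library are available. Lean on these libraries where they do the work, as an engineer would, in place of code of your own. Each camera call takes 0.05 s, during which the arm holds its last target. There are 200 camera calls.

## Working session

There is one attempt and no reset: what is moved stays moved. The work goes in short steps, Python scripts to look and compute and a tool call to move; the robot and the scene stay as the last step left them, time stands still between calls to the robot, and variables do not carry over. Pictures are saved under pics/ and viewed, at most 10 in all, crops included, and the job is handed in when it is done.

Besides the shell and the picture viewer there is one more tool, called as name(argument=value, ...), one argument or row to a line, values as JSON. carry_out: Moves the arm, as the interface text tells. Its arguments: {"type":"object","properties":{"series":{"type":"array","items":{"type":"object","properties":{"dx":{"type":"number"},"dy":{"type":"number"},"dz":{"type":"number"},"turn":{"type":"number"}}}},"hand":{"type":"number"}},"required":["series"]}

```bash
mkdir -p pics; cat > h.py <<'E'
from station import ctrl
import numpy as np, cv2
def cam(n):
    p=ctrl.camera_params(n); K=np.array(p["intrinsics"],float); return K,p["k1"],np.array(p["cam_to_world"],float)
def world(n,u,v,d):
    K,k1,T=cam(n); pts=np.stack([np.ravel(u),np.ravel(v)],-1).astype(float).reshape(-1,1,2)
    s=cv2.undistortPoints(pts,K,np.array([k1,0,0,0.]) ).reshape(-1,2)
    d=np.ravel(d); P=np.c_[s*d[:,None],d]; return P@T[:3,:3].T+T[:3,3]
def atz(n,u,v,z):
    "intersect pixel ray with plane z"
    T=cam(n)[2]; a=world(n,[u],[v],[1.])[0]-T[:3,3]; return T[:3,3]+a*(z-T[2,3])/a[2]
def cloud(n,dep):
    h,w=dep.shape; v,u=np.mgrid[:h,:w]; P=world(n,u,v,dep).reshape(h,w,3); P[dep<=0]=np.nan; return P
E
python3 - <<'E'
from h import *
for n in("top","side"):
    im,d=ctrl.read_camera(n); cv2.imwrite(f"pics/{n}0.png",im[:,:,::-1]); np.save(f"{n}0.npy",d); np.save(f"{n}im0.npy",im)
    K,k,T=cam(n); print(n,K.tolist(),k,T.round(3).tolist(),(d>0).mean())
s=ctrl.read_state(); print(s)
E
```

```text
top [[455.8467070640707, 0.0, 278.9503144328321], [0.0, 455.8467070640707, 204.58808385858214], [0.0, 0.0, 1.0]] -0.15351975037216828 [[0.023, -0.989, 0.146, 0.309], [-1.0, -0.021, 0.009, -0.028], [-0.006, -0.146, -0.989, 1.219], [0.0, 0.0, 0.0, 1.0]] 0.9958928571428571
side [[539.2881808407969, 0.0, 290.2296193773236], [0.0, 539.2881808407969, 214.64794615427368], [0.0, 0.0, 1.0]] -0.16117515872599086 [[0.91, -0.2, 0.365, 0.01], [-0.416, -0.456, 0.787, -1.062], [0.009, -0.867, -0.498, 0.747], [0.0, 0.0, 0.0, 1.0]] 0.996109693877551
{'time': 0.1, 'q': array([-1.52379093e+00,  2.59249175e-01,  1.53601692e+00,  9.55187754e-06,
        1.34804048e+00, -2.02799021e-01]), 'qvel': array([ 0.00045036, -0.00375566, -0.00092611,  0.0001785 ,  0.00027108,
        0.00028049]), 'effort': array([ 2.49559249e-03, -4.46965206e+01, -2.91250044e+01, -2.94237652e-04,
        6.22500156e-03,  3.92643443e-06]), 'tcp_pos': array([ 0.13597088, -0.53242216,  0.24155174]), 'ee_rot': array([-3.13991573e+00, -3.54325334e-04,  2.49802002e-01]), 'contact_force': array([ 0.33716792, -0.11167994,  0.31606192]), 'moment': array([-0.04219251, -0.02670882,  0.00551489]), 'finger_force': 0.0, 'gripper_width': 0.08551694711049848}
```

View pics/top0.png

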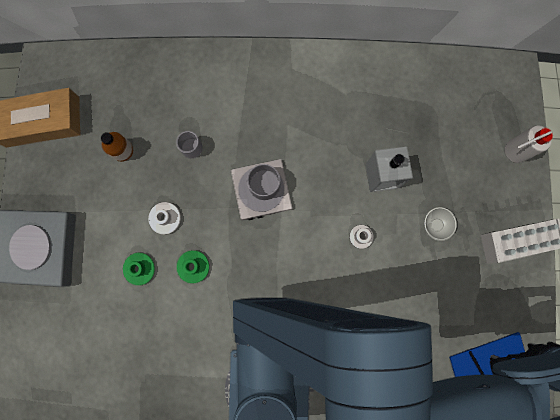

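View pics/side0.png

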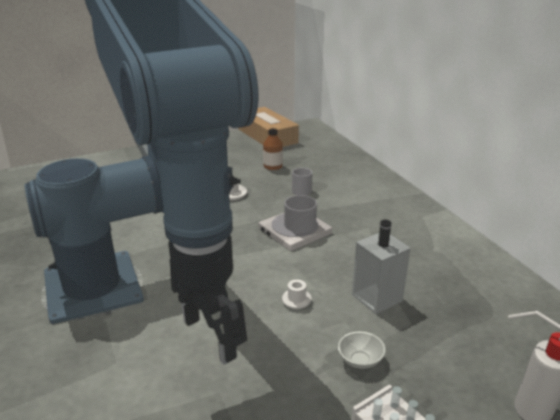

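The top view shows these candidates:
- White lid of about 88 mm at (165,217).
- Small white lid at (361,236), which is the narrow one.
- Green look-alikes at (139,268) and (193,267).
- Jars at (265,182), on the slim white slab, and (189,143), the narrow one on the bench.
- A bare grey hotplate at (35,247).
- The probe in the rack at (392,165).

I choose the white lid at (165,217) and the jar at (265,182). Next I check them in a close crop and measure.

```bash
python3 - <<'E'
from h import *
im=np.load("topim0.npy"); d=np.load("top0.npy"); P=cloud("top",d)
c=im[120:300,110:310]; cv2.imwrite("pics/crop1.png",cv2.resize(c,(800,720),interpolation=cv2.INTER_CUBIC)[:600,:,::-1])
def fit(name,u,v,r,zlo,zhi):
    Q=P[v-r:v+r,u-r:u+r].reshape(-1,3); Q=Q[(Q[:,2]>zlo)&(Q[:,2]<zhi)]
    (cx,cy),R=cv2.minEnclosingCircle(Q[:,:2].astype(np.float32)); print(name,len(Q),"mean",Q.mean(0).round(4),"circ",round(cx,4),round(cy,4),"diam",round(2*R,4),"z med",np.median(Q[:,2]).round(4))
fit("lid rim",165,217,20,.008,.020); fit("lid collar",165,217,20,.042,.06)
fit("nlid rim",361,236,18,.008,.020); fit("green1",139,268,20,.008,.02)
fit("jar top",265,178,28,.082,.095); fit("narrow jar",189,143,18,.06,.075)
fit("plate",265,185,45,.015,.028)
fit("rack top",392,165,30,.132,.146); fit("handle",395,160,25,.185,.21)
fit("bottle",115,145,30,.1,.2);fit("dish",440,223,22,.025,.05)
E
```

```text
lid rim 598 mean [0.4425 0.2898 0.0136] circ 0.4436 0.2924 diam 0.0883 z med 0.0135
lid collar 127 mean [0.4437 0.2912 0.0473] circ 0.4433 0.2913 diam 0.0406 z med 0.0471
nlid rim 250 mean [ 0.4041 -0.234   0.014 ] circ 0.412 -0.2346 diam 0.0763 z med 0.0139
green1 599 mean [0.3061 0.3524 0.0135] circ 0.3055 0.3557 diam 0.0895 z med 0.0135
jar top 133 mean [0.5394 0.0246 0.0859] circ 0.5388 0.0252 diam 0.0848 z med 0.0858
narrow jar 86 mean [0.642  0.2274 0.0638] circ 0.6415 0.229 diam 0.0618 z med 0.0638
plate 2133 mean [0.5213 0.0329 0.0217] circ 0.5288 0.0326 diam 0.1915 z med 0.0215
rack top 890 mean [ 0.5727 -0.295   0.1398] circ 0.5747 -0.2967 diam 0.1105 z med 0.1399
handle 95 mean [ 0.5729 -0.2957  0.194 ] circ 0.5738 -0.2962 diam 0.0253 z med 0.1944
bottle 187 mean [0.6288 0.4233 0.1203] circ 0.6314 0.4255 diam 0.0416 z med 0.1266
dish 277 mean [ 0.4446 -0.4548  0.0323] circ 0.4412 -0.4466 diam 0.0903 z med 0.0329
```

View pics/crop1.png

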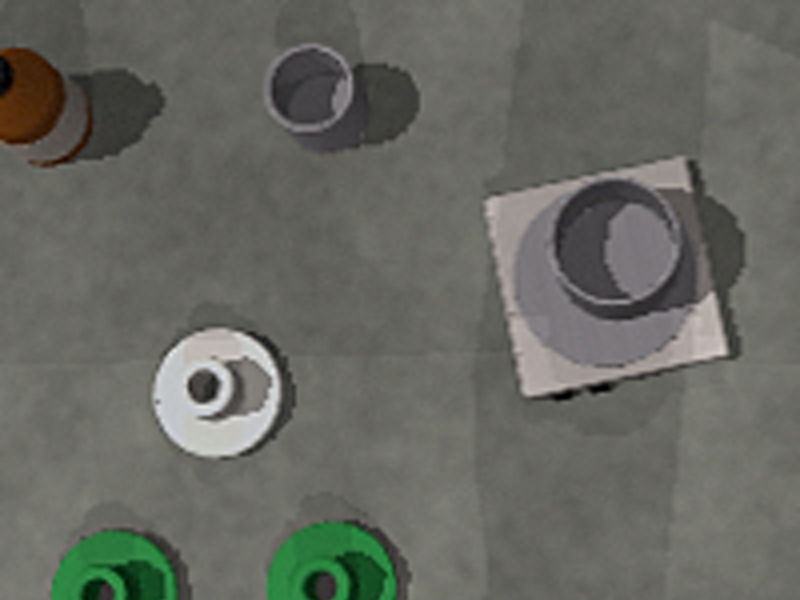

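The crop confirms it. The white lid is at crop (218,392), the wide jar stands on the slab at crop (617,243), and the green look-alikes lie below the lid. I'm moving to above the lid by way of a point in front.

carry_out(
  series=[
    {"dx": 0.436,"dy": -0.439},
    {"dx": 0.436,"dy": -0.439},
    {"dx": 0.436,"dy": -0.439},
    {"dx": 0.436,"dy": -0.439},
    {"dx": 0.436,"dy": -0.439},
    {"dx": 0.436,"dy": -0.439},
    {"dx": 0.436,"dy": -0.439},
    {"dx": 0.436,"dy": -0.439},
    {"dx": 0.436,"dy": -0.439},
    {"dx": 0.436,"dy": -0.439},
    {"dx": 0.436,"dy": -0.439},
    {"dx": 0.436,"dy": -0.439},
    {"dx": 0.436,"dy": -0.439},
    {"dx": 0.436,"dy": -0.439},
    {"dx": 0.436,"dy": -0.439},
    {"dx": 0.5017,"dy": -0.7227,"dz": 0.1},
    {"dx": 0.5017,"dy": -0.7227,"dz": 0.1},
    {"dx": 0.5017,"dy": -0.7227,"dz": 0.1},
    {"dx": 0.5017,"dy": -0.7227,"dz": 0.1},
    {"dx": 0.5017,"dy": -0.7227,"dz": 0.1},
  ],
  hand=0.085,
)

```text
invalid input
```

carry_out(
  series=[
    {"dx": 0.436,"dy": -0.439,"dz": 0,"turn": 0},
    {"dx": 0.436,"dy": -0.439,"dz": 0,"turn": 0},
  ],
)

```text
time: 0.27
tcp_pos: [0.1777, -0.4612, 0.2411]
ee_rot: [-3.14, -0.0, 0.247]
contact_force: [1.9, 0.6, 0.4]
gripper_width: 0.0855
finger_force: 0.0
```

```bash
python3 -c "
from h import *
s=ctrl.read_state();print(s['time'],s['tcp_pos'],s['gripper_width'])"
```

```text
0.2667 [ 0.17772369 -0.46119124  0.2411186 ] 0.0855016481265675
```

carry_out(
  series=[
    {"dx": 0.377,"dy": -0.38,"dz": 0,"turn": 0},
    {"dx": 0.377,"dy": -0.38,"dz": 0,"turn": 0},
    {"dx": 0.377,"dy": -0.38,"dz": 0,"turn": 0},
    {"dx": 0.377,"dy": -0.38,"dz": 0,"turn": 0},
    {"dx": 0.377,"dy": -0.38,"dz": 0,"turn": 0},
    {"dx": 0.377,"dy": -0.38,"dz": 0,"turn": 0},
    {"dx": 0.377,"dy": -0.38,"dz": 0,"turn": 0},
    {"dx": 0.377,"dy": -0.38,"dz": 0,"turn": 0},
    {"dx": 0.377,"dy": -0.38,"dz": 0,"turn": 0},
    {"dx": 0.377,"dy": -0.38,"dz": 0,"turn": 0},
    {"dx": 0.377,"dy": -0.38,"dz": 0,"turn": 0},
    {"dx": 0.377,"dy": -0.38,"dz": 0,"turn": 0},
    {"dx": 0.377,"dy": -0.38,"dz": 0,"turn": 0},
    {"dx": 0.443,"dy": -0.664,"dz": 0.1,"turn": 0},
    {"dx": 0.443,"dy": -0.664,"dz": 0.1,"turn": 0},
    {"dx": 0.443,"dy": -0.664,"dz": 0.1,"turn": 0},
    {"dx": 0.443,"dy": -0.664,"dz": 0.1,"turn": 0},
    {"dx": 0.443,"dy": -0.664,"dz": 0.1,"turn": 0},
    {"dx": 0.443,"dy": -0.664,"dz": 0.1,"turn": 0},
    {"dx": 0.443,"dy": -0.664,"dz": 0.1,"turn": 0},
  ],
)

```text
time: 1.93
tcp_pos: [0.443, 0.2781, 0.1468]
ee_rot: [3.141, 0.0, 0.25]
contact_force: [0.7, -0.3, 0.5]
gripper_width: 0.0852
finger_force: 0.0
```

carry_out(
  series=[
    {"dx": 0,"dy": 0,"dz": 0,"turn": 0},
    {"dx": 0,"dy": 0,"dz": 0,"turn": 0},
  ],
)

```text
time: 2.1
tcp_pos: [0.4422, 0.2778, 0.1461]
ee_rot: [3.141, 0.003, 0.254]
contact_force: [-0.8, -0.7, -0.2]
gripper_width: 0.0853
finger_force: 0.0
```

carry_out(
  series=[
    {"dx": 0.0044,"dy": -0.0128,"dz": 0.02,"turn": 0},
    {"dx": 0.0044,"dy": -0.0128,"dz": 0.05,"turn": 0},
    {"dx": 0.0044,"dy": -0.0128,"dz": 0.08,"turn": 0},
    {"dx": 0.0044,"dy": -0.0128,"dz": 0.1,"turn": 0},
    {"dx": 0.0044,"dy": -0.0128,"dz": 0.108,"turn": 0},
    {"dx": 0.0044,"dy": -0.0128,"dz": 0.113,"turn": 0},
    {"dx": 0.0044,"dy": -0.0128,"dz": 0.113,"turn": 0},
    {"dx": 0.0044,"dy": -0.0128,"dz": 0.113,"turn": 0},
  ],
)

```text
time: 2.77
tcp_pos: [0.4459, 0.2894, 0.0358]
ee_rot: [-3.141, -0.002, 0.249]
contact_force: [0.8, -0.3, 0.1]
gripper_width: 0.0854
finger_force: 0.0
```

```bash
python3 - <<'E'
from h import *
A=[]
for i in range(4):
    im,d=ctrl.read_camera("top"if i%2 else"side"); s=ctrl.read_state(); A.append(np.r_[s['tcp_pos'],s['ee_rot'][2]]); print(A[-1].round(4))
    cv2.imwrite(f"pics/g{i}.png",im[:,:,::-1])
a=cv2.imread("pics/g3.png")[170:270,110:240];b=cv2.imread("pics/g2.png")[130:230,170:300]
cv2.imwrite("pics/gg.png",np.vstack([cv2.resize(x,(390,300),interpolation=cv2.INTER_CUBIC) for x in(a,b)]))
E
```

```text
[0.4461 0.2896 0.0361 0.2492]
[0.446  0.2898 0.0362 0.2494]
[0.4459 0.2899 0.0361 0.2496]
[0.4457 0.2899 0.036  0.2497]
```

View pics/gg.png

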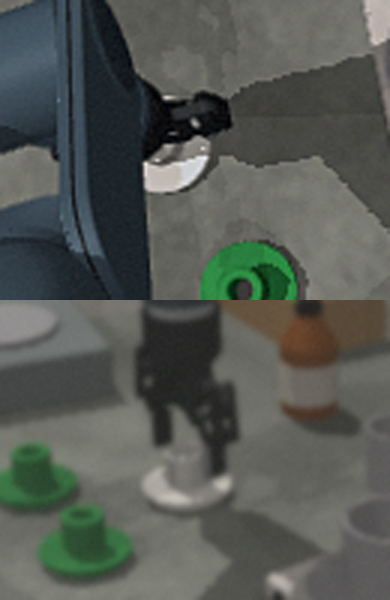

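The crops show the fingers on either side of the collar, above the rim plate. I'll correct by a few millimetres and close.

carry_out(
  series=[
    {"dx": -0.002,"dy": -0.002,"dz": 0.003,"turn": 0},
    {"dx": -0.002,"dy": -0.002,"dz": 0.003,"turn": 0},
    {"dx": -0.002,"dy": -0.002,"dz": 0.003,"turn": 0},
  ],
)

```text
time: 3.22
tcp_pos: [0.442, 0.2912, 0.0317]
ee_rot: [-3.142, 0.0, 0.25]
contact_force: [-0.5, -0.7, 0.1]
gripper_width: 0.0853
finger_force: 0.0
```

carry_out(
  hand=0,
  series=[
    {"dx": 0,"dy": 0,"dz": 0,"turn": 0},
    {"dx": 0,"dy": 0,"dz": 0,"turn": 0},
    {"dx": 0,"dy": 0,"dz": 0,"turn": 0},
    {"dx": 0,"dy": 0,"dz": 0,"turn": 0},
    {"dx": 0,"dy": 0,"dz": 0,"turn": 0},
    {"dx": 0,"dy": 0,"dz": 0,"turn": 0},
    {"dx": 0,"dy": 0,"dz": 0,"turn": 0},
    {"dx": 0,"dy": 0,"dz": 0,"turn": 0},
    {"dx": 0,"dy": 0,"dz": 0,"turn": 0},
    {"dx": 0,"dy": 0,"dz": 0,"turn": 0},
  ],
)

```text
time: 4.05
tcp_pos: [0.4427, 0.2912, 0.032]
ee_rot: [-3.141, -0.001, 0.25]
contact_force: [0.4, 0.3, 5.0]
gripper_width: 0.0381
finger_force: 60.8
```

carry_out(
  series=[
    {"dx": 0,"dy": 0,"dz": -0.02,"turn": 0},
    {"dx": 0,"dy": 0,"dz": -0.05,"turn": 0},
    {"dx": 0,"dy": 0,"dz": -0.09,"turn": 0},
    {"dx": 0,"dy": 0.02,"dz": -0.12,"turn": 0},
    {"dx": 0.005,"dy": 0.05,"dz": -0.13,"turn": 0},
    {"dx": 0.01,"dy": 0.09,"dz": -0.13,"turn": 0},
    {"dx": 0.015,"dy": 0.13,"dz": -0.13,"turn": 0},
    {"dx": 0.02,"dy": 0.17,"dz": -0.13,"turn": 0},
    {"dx": 0.025,"dy": 0.21,"dz": -0.13,"turn": 0},
    {"dx": 0.027,"dy": 0.25,"dz": -0.13,"turn": 0},
    {"dx": 0.027,"dy": 0.27,"dz": -0.13,"turn": 0},
    {"dx": 0.027,"dy": 0.2816,"dz": -0.13,"turn": 0},
    {"dx": 0.027,"dy": 0.2816,"dz": -0.13,"turn": 0},
    {"dx": 0.027,"dy": 0.2816,"dz": -0.13,"turn": 0},
    {"dx": 0.027,"dy": 0.2816,"dz": -0.13,"turn": 0},
    {"dx": 0.027,"dy": 0.2816,"dz": -0.13,"turn": 0},
  ],
)

```text
time: 5.38
tcp_pos: [0.5375, 0.0266, 0.1615]
ee_rot: [-3.141, 0.001, 0.252]
contact_force: [0.1, 0.5, -0.8]
gripper_width: 0.038
finger_force: 60.6
```

```bash
python3 - <<'E'
from h import *
for n in("top","side"):
    im,d=ctrl.read_camera(n); np.save(n+"1.npy",d); np.save(n+"im1.npy",im)
    P=cloud(n,d)
    s=ctrl.read_state(); x,y,z=s['tcp_pos']
    for nm,lo,hi in(("rim",z-.032+.004,z-.032+.017),("jartop",.078,.09)):
        m=(P[...,2]>lo)&(P[...,2]<hi)&(np.hypot(P[...,0]-x,P[...,1]-y)<.06); Q=P[m][:,:2]
        if len(Q)>30:
            from scipy.optimize import least_squares
            R={"rim":.044,"jartop":.042}[nm]
            # outer envelope by angle
            (cx,cy),r=cv2.minEnclosingCircle(Q.astype(np.float32)); a=np.degrees(np.arctan2(*(Q-[x,y])[:,::-1].T))
            print(n,nm,len(Q),round(cx,4),round(cy,4),round(r,4),"angles",np.percentile(a,[2,25,50,75,98]).round())
print(s['tcp_pos'].round(4),s['ee_rot'],s['contact_force'],s['gripper_width'])
a=np.load("topim1.npy")[120:260,180:360];b=np.load("sideim1.npy")[130:270,220:400]
cv2.imwrite("pics/h1.png",np.hstack([cv2.resize(x,(400,311),interpolation=cv2.INTER_CUBIC) for x in(a,b)])[:,:,::-1])
E
```

```text
top rim 174 0.513 0.0451 0.0261 angles [-179.  119.  139.  159.  177.]
side rim 245 0.5437 0.0248 0.0457 angles [-175. -113.  -71.   11.  172.]
side jartop 278 0.5405 0.025 0.0453 angles [-173. -108.  -32.   60.  163.]
[0.5377 0.0264 0.1617] [-3.14132634e+00  1.36628104e-04  2.51954915e-01] [ 0.20285737 -0.88372157 -1.39213313] 0.0381368721959866
```

View pics/h1.png

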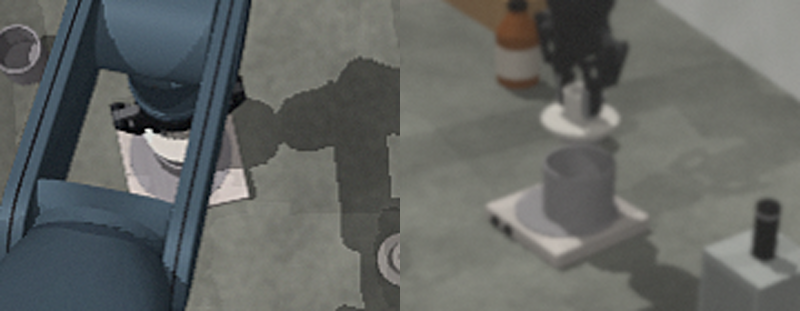

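The left crop (top camera) is mostly blocked by the arm. The right crop (side camera) shows the lid level at (580,120), above the jar mouth at (580,160). I'll now fit walls and outlines from that one camera for the relative offset.

```bash
python3 - <<'E'
from h import *
from scipy.optimize import least_squares
d=np.load("side1.npy"); P=cloud("side",d); C=np.array([.5377,.0264])
def wall(lo,hi,R,c):
    r=np.hypot(P[...,0]-c[0],P[...,1]-c[1]); m=(P[...,2]>lo)&(P[...,2]<hi)&(abs(r-R)<.007)
    # camera-facing only
    Tc=cam("side")[2][:2,3]-c; m&=((P[...,0]-c[0])*Tc[0]+(P[...,1]-c[1])*Tc[1])>0
    Q=P[m][:,:2]; f=least_squares(lambda p:np.hypot(*(Q-p).T)-R,c,loss="soft_l1",f_scale=.001); return f.x.round(4),len(Q),np.sqrt(2*f.cost/len(Q)).round(4)
print("jar wall",wall(.035,.078,.042,np.array([.539,.025])))
print("rim wall",wall(.1385,.1425,.044,C)); print("collar",wall(.15,.168,.020,C))
# outline: lid plate silhouette by pixel ellipse: white pixels
v,u=np.mgrid[:420,:560]; m=(P[...,2]>.134)&(P[...,2]<.148)&(np.hypot(P[...,0]-C[0],P[...,1]-C[1])<.055)
mj=(P[...,2]>.079)&(P[...,2]<.092)&(np.hypot(P[...,0]-.54,P[...,1]-.025)<.055)
for nm,mm,z in(("lid",m,.1435),("jar",mj,.087)):
    uu,vv=u[mm],v[mm]; print(nm,uu.min(),uu.max(),vv.min(),vv.max(), "mid at z", atz("side",(uu.min()+uu.max())/2,(vv[uu<uu.min()+3].mean()+vv[uu>uu.max()-3].mean())/2,z).round(4))
E
```

```text
jar wall (array([0.5415, 0.0259]), 451, np.float64(0.0013))
rim wall (array([0.5442, 0.0288]), 12, np.float64(0.0006))
collar (array([0.5442, 0.0231]), 61, np.float64(0.0016))
lid 284 318 177 193 mid at z [0.5417 0.0246 0.1435]
jar 285 316 195 214 mid at z [0.539  0.0195 0.087 ]
```

carry_out(
  series=[
    {"dx": -0.001,"dy": 0,"dz": 0.015,"turn": 0},
    {"dx": -0.001,"dy": 0,"dz": 0.03,"turn": 0},
    {"dx": -0.001,"dy": 0,"dz": 0.036,"turn": 0},
    {"dx": -0.001,"dy": 0,"dz": 0.039,"turn": 0},
    {"dx": -0.001,"dy": 0,"dz": 0.041,"turn": 0},
    {"dx": -0.001,"dy": 0,"dz": 0.042,"turn": 0},
    {"dx": -0.001,"dy": 0,"dz": 0.043,"turn": 0},
    {"dx": -0.001,"dy": 0,"dz": 0.044,"turn": 0},
    {"dx": -0.001,"dy": 0,"dz": 0.045,"turn": 0},
    {"dx": -0.001,"dy": 0,"dz": 0.045,"turn": 0},
    {"dx": -0.001,"dy": 0,"dz": 0.045,"turn": 0},
  ],
)

```text
time: 6.4
tcp_pos: [0.5372, 0.0245, 0.1168]
ee_rot: [3.142, -0.0, 0.25]
contact_force: [-0.3, -1.2, -0.8]
gripper_width: 0.0378
finger_force: 60.5
```

carry_out(
  series=[
    {"dx": 0,"dy": 0,"dz": 0.001,"turn": 0},
    {"dx": 0,"dy": 0,"dz": 0.002,"turn": 0},
    {"dx": 0,"dy": 0,"dz": 0.003,"turn": 0},
    {"dx": 0,"dy": 0,"dz": 0.004,"turn": 0},
    {"dx": 0,"dy": 0,"dz": 0.0045,"turn": 0},
    {"dx": 0,"dy": 0,"dz": 0.0045,"turn": 0},
    {"dx": 0,"dy": 0,"dz": 0.0045,"turn": 0},
  ],
)

```text
time: 6.98
tcp_pos: [0.5372, 0.0246, 0.1121]
ee_rot: [-3.142, 0.0, 0.25]
contact_force: [0.9, -0.3, 0.3]
gripper_width: 0.0378
finger_force: 60.5
```

carry_out(
  series=[
    {"dx": 0,"dy": 0,"dz": 0.0005,"turn": 0},
    {"dx": 0,"dy": 0,"dz": 0.001,"turn": 0},
    {"dx": 0,"dy": 0,"dz": 0.0015,"turn": 0},
    {"dx": 0,"dy": 0,"dz": 0.0015,"turn": 0},
    {"dx": 0,"dy": 0,"dz": 0.0015,"turn": 0},
  ],
)

```text
time: 7.4
tcp_pos: [0.5373, 0.0246, 0.111]
ee_rot: [3.141, -0.0, 0.25]
contact_force: [-1.1, -0.4, 2.9]
gripper_width: 0.0379
finger_force: 60.9
```

carry_out(
  series=[
    {"dx": 0,"dy": 0,"dz": 0.0005,"turn": 0},
    {"dx": 0,"dy": 0,"dz": 0.0005,"turn": 0},
    {"dx": 0,"dy": 0,"dz": 0.0005,"turn": 0},
  ],
)

```text
time: 7.65
tcp_pos: [0.5372, 0.0246, 0.111]
ee_rot: [3.141, -0.0, 0.25]
contact_force: [-2.7, 1.1, 7.5]
gripper_width: 0.0381
finger_force: 61.5
```

The z reading has stopped falling while the force rises, so the lid is home. Opening.

carry_out(
  hand=0.085,
  series=[
    {"dx": 0,"dy": 0,"dz": 0,"turn": 0},
    {"dx": 0,"dy": 0,"dz": 0,"turn": 0},
    {"dx": 0,"dy": 0,"dz": 0,"turn": 0},
    {"dx": 0,"dy": 0,"dz": 0,"turn": 0},
    {"dx": 0,"dy": 0,"dz": 0,"turn": 0},
    {"dx": 0,"dy": 0,"dz": 0,"turn": 0},
    {"dx": 0,"dy": 0,"dz": 0,"turn": 0},
    {"dx": 0,"dy": 0,"dz": 0,"turn": 0},
    {"dx": 0,"dy": 0,"dz": -0.02,"turn": 0},
    {"dx": 0,"dy": 0,"dz": -0.05,"turn": 0},
    {"dx": 0,"dy": 0,"dz": -0.09,"turn": 0},
    {"dx": 0,"dy": 0,"dz": -0.13,"turn": 0},
    {"dx": 0,"dy": 0,"dz": -0.14,"turn": 0},
  ],
)

```text
time: 8.73
tcp_pos: [0.54, 0.0243, 0.257]
ee_rot: [3.137, -0.01, 0.25]
contact_force: [0.5, 0.2, 0.5]
gripper_width: 0.0848
finger_force: 0.0
```

carry_out(
  series=[
    {"dx": -0.006,"dy": 0.04,"dz": 0,"turn": 0},
    {"dx": -0.011,"dy": 0.08,"dz": 0,"turn": 0},
    {"dx": -0.017,"dy": 0.12,"dz": 0,"turn": 0},
    {"dx": -0.022,"dy": 0.16,"dz": 0,"turn": 0},
    {"dx": -0.028,"dy": 0.2,"dz": 0,"turn": 0},
    {"dx": -0.033,"dy": 0.24,"dz": 0,"turn": 0},
    {"dx": -0.039,"dy": 0.28,"dz": 0,"turn": 0},
    {"dx": -0.044,"dy": 0.31,"dz": 0,"turn": 0},
    {"dx": -0.044,"dy": 0.3196,"dz": 0,"turn": 0},
    {"dx": -0.044,"dy": 0.3196,"dz": 0.01,"turn": 0},
    {"dx": -0.044,"dy": 0.3196,"dz": 0.01,"turn": 0},
    {"dx": -0.044,"dy": 0.3196,"dz": 0.01,"turn": 0},
  ],
)

```text
time: 9.73
tcp_pos: [0.573, -0.2939, 0.2388]
ee_rot: [-3.139, 0.002, 0.251]
contact_force: [0.0, -0.5, 0.7]
gripper_width: 0.085
finger_force: 0.0
```

```bash
python3 - <<'E'
from h import *
im,d=ctrl.read_camera("top"); im2,d2=ctrl.read_camera("side"); s=ctrl.read_state()
for n,dd in(("top",d),("side",d2)):
    P=cloud(n,dd)
    for nm,lo,hi,c,R in(("rim",.086,.1,(.539,.025),.055),("collar top",.122,.135,(.539,.025),.03),("handle",.187,.2,(.573,-.296),.02),("jarlo",.03,.083,(.54,.025),.055)):
        Q=P[(P[...,2]>lo)&(P[...,2]<hi)&(np.hypot(P[...,0]-c[0],P[...,1]-c[1])<R)]
        if len(Q)>5:
            (x,y),r=cv2.minEnclosingCircle(Q[:,:2].astype(np.float32)); print(n,nm,len(Q),"circ",round(x,4),round(y,4),round(2*r,4),"zmed",np.median(Q[:,2]).round(4))
    if n=="top":  # plane of rim
        Q=P[(P[...,2]>.088)&(P[...,2]<.1)&(np.hypot(P[...,0]-.539,P[...,1]-.025)<.04)]; A=np.c_[Q[:,:2]-[.539,.025],np.ones(len(Q))]; print("rim plane",np.linalg.lstsq(A,Q[:,2],rcond=None)[0].round(4))
print(s['time'],s['tcp_pos'].round(4),s['ee_rot'])
a=im[130:240,200:340];b=im2[150:260,230:370]
cv2.imwrite("pics/l1.png",np.hstack([cv2.resize(x,(400,314),interpolation=cv2.INTER_CUBIC) for x in(a,b)])[:,:,::-1])
E
```

```text
top rim 710 circ 0.5392 0.0247 0.0882 zmed 0.0926
top collar top 140 circ 0.539 0.0249 0.0404 zmed 0.1264
top handle 16 circ 0.5767 -0.3021 0.0184 zmed 0.1941
top jarlo 90 circ 0.5239 0.0211 0.0773 zmed 0.0553
rim plane [ 0.0035 -0.0036  0.0928]
side rim 381 circ 0.5399 0.0244 0.0922 zmed 0.0951
side collar top 118 circ 0.5402 0.0241 0.0467 zmed 0.1281
side handle 105 circ 0.5761 -0.2952 0.0302 zmed 0.1958
side jarlo 579 circ 0.5373 0.0133 0.0822 zmed 0.0566
9.8333 [ 0.5736 -0.2939  0.2402] [-3.14072938e+00  1.92140489e-04  2.51752456e-01]
```

View pics/l1.png

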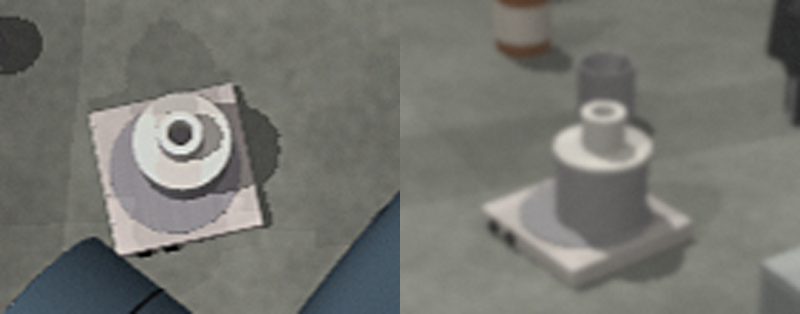

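The lid is flat on the jar: its rim top measures 0.0928 m against 0.093 m expected, with no slope. The collar hole is at crop (180,133), with the lid axis at about (0.539, 0.025). Now the probe.

carry_out(
  series=[
    {"dx": 0,"dy": 0.002,"dz": 0.01,"turn": 0},
    {"dx": 0,"dy": 0.002,"dz": 0.03,"turn": 0},
    {"dx": 0,"dy": 0.002,"dz": 0.05,"turn": 0},
    {"dx": 0,"dy": 0.002,"dz": 0.07,"turn": 0},
    {"dx": 0,"dy": 0.002,"dz": 0.08,"turn": 0},
    {"dx": 0,"dy": 0.002,"dz": 0.08,"turn": 0},
    {"dx": 0,"dy": 0.002,"dz": 0.08,"turn": 0},
    {"dx": 0,"dy": 0.002,"dz": 0.08,"turn": 0},
  ],
)

```text
time: 10.5
tcp_pos: [0.5748, -0.2981, 0.1615]
ee_rot: [3.14, -0.001, 0.25]
contact_force: [-0.2, 0.4, 0.8]
gripper_width: 0.0855
finger_force: 0.0
```

carry_out(
  series=[
    {"dx": -0.001,"dy": -0.0024,"dz": 0.001,"turn": 0},
    {"dx": -0.001,"dy": -0.0024,"dz": 0.001,"turn": 0},
    {"dx": -0.001,"dy": -0.0024,"dz": 0.001,"turn": 0},
    {"dx": -0.001,"dy": -0.0024,"dz": 0.001,"turn": 0},
  ],
)

```text
time: 10.83
tcp_pos: [0.5727, -0.2959, 0.1598]
ee_rot: [3.141, -0.001, 0.25]
contact_force: [-0.4, 0.5, -1.3]
gripper_width: 0.0856
finger_force: 0.0
```

carry_out(
  hand=0,
  series=[
    {"dx": 0,"dy": 0,"dz": 0,"turn": 0},
    {"dx": 0,"dy": 0,"dz": 0,"turn": 0},
    {"dx": 0,"dy": 0,"dz": 0,"turn": 0},
    {"dx": 0,"dy": 0,"dz": 0,"turn": 0},
    {"dx": 0,"dy": 0,"dz": 0,"turn": 0},
    {"dx": 0,"dy": 0,"dz": 0,"turn": 0},
    {"dx": 0,"dy": 0,"dz": 0,"turn": 0},
    {"dx": 0,"dy": 0,"dz": 0,"turn": 0},
    {"dx": 0,"dy": 0,"dz": 0,"turn": 0},
    {"dx": 0,"dy": 0,"dz": 0,"turn": 0},
    {"dx": 0,"dy": 0,"dz": 0,"turn": 0},
  ],
)

```text
time: 11.75
tcp_pos: [0.5726, -0.2959, 0.1593]
ee_rot: [3.141, -0.0, 0.25]
contact_force: [0.2, 1.1, 0.5]
gripper_width: 0.0228
finger_force: 58.7
```

carry_out(
  series=[
    {"dx": 0,"dy": 0,"dz": -0.01,"turn": 0},
    {"dx": 0,"dy": 0,"dz": -0.03,"turn": 0},
    {"dx": 0,"dy": 0,"dz": -0.055,"turn": 0},
    {"dx": 0,"dy": 0,"dz": -0.08,"turn": 0},
    {"dx": 0,"dy": 0,"dz": -0.105,"turn": 0},
    {"dx": 0,"dy": 0,"dz": -0.13,"turn": 0},
    {"dx": 0,"dy": 0,"dz": -0.15,"turn": 0},
    {"dx": 0,"dy": 0,"dz": -0.16,"turn": 0},
    {"dx": 0,"dy": 0,"dz": -0.165,"turn": 0},
    {"dx": 0,"dy": 0,"dz": -0.165,"turn": 0},
  ],
)

```text
time: 12.58
tcp_pos: [0.5726, -0.2959, 0.325]
ee_rot: [3.141, -0.001, 0.25]
contact_force: [-0.5, 0.2, -0.8]
gripper_width: 0.0229
finger_force: 58.7
```

carry_out(
  series=[
    {"dx": 0.002,"dy": -0.013,"dz": 0,"turn": 0},
    {"dx": 0.005,"dy": -0.035,"dz": 0,"turn": 0},
    {"dx": 0.009,"dy": -0.065,"dz": 0,"turn": 0},
    {"dx": 0.014,"dy": -0.095,"dz": 0,"turn": 0},
    {"dx": 0.018,"dy": -0.125,"dz": 0,"turn": 0},
    {"dx": 0.022,"dy": -0.155,"dz": 0,"turn": 0},
    {"dx": 0.027,"dy": -0.185,"dz": 0,"turn": 0},
    {"dx": 0.031,"dy": -0.215,"dz": 0,"turn": 0},
    {"dx": 0.035,"dy": -0.245,"dz": 0,"turn": 0},
    {"dx": 0.039,"dy": -0.27,"dz": 0,"turn": 0},
    {"dx": 0.042,"dy": -0.295,"dz": 0,"turn": 0},
    {"dx": 0.045,"dy": -0.31,"dz": 0,"turn": 0},
    {"dx": 0.046,"dy": -0.3175,"dz": 0,"turn": 0},
    {"dx": 0.046,"dy": -0.3195,"dz": 0,"turn": 0},
    {"dx": 0.046,"dy": -0.3195,"dz": 0,"turn": 0},
    {"dx": 0.046,"dy": -0.3195,"dz": 0,"turn": 0},
    {"dx": 0.046,"dy": -0.3195,"dz": 0,"turn": 0},
  ],
)

```text
time: 14.0
tcp_pos: [0.5381, 0.0242, 0.3238]
ee_rot: [3.141, 0.001, 0.249]
contact_force: [-0.8, -0.5, -1.2]
gripper_width: 0.0228
finger_force: 58.9
```

```bash
cat > rod.py <<'E'
from h import *
import sys
im,d=ctrl.read_camera("side"); im2,d2=ctrl.read_camera("top"); s=ctrl.read_state()
np.save("sr.npy",d); np.save("srim.npy",im)
print(s['time'],s['tcp_pos'].round(4),s['ee_rot'].round(4),s['contact_force'].round(1),s['gripper_width'])
P=cloud("side",d)
x,y,z=s['tcp_pos']; t=z-.1393
for lo in np.arange(t,t+.12,.02):
    if lo+.02<.13: continue
    m=(P[...,2]>max(lo,.13))&(P[...,2]<lo+.02)&(np.hypot(P[...,0]-x,P[...,1]-y)<.018)
    Q=P[m]; v,u=np.nonzero(m)
    if len(Q): print(round(lo-t,3),len(Q),"surf mean",Q.mean(0).round(4),"px",u.mean().round(2),v.mean().round(1))
v,u=int(190),int(300)
a=im[90:230,220:400]; cv2.imwrite(sys.argv[1],cv2.resize(a,(770,600),interpolation=cv2.INTER_CUBIC)[:,:,::-1])
E
python3 rod.py pics/r1.png
```

```text
14.1 [0.5382 0.0242 0.324 ] [3.1415e+00 3.0000e-04 2.4830e-01] [ 0.9 -0.3 -1.4] 0.022690163448214402
0.0 19 surf mean [0.5422 0.0225 0.1968] px 301.95 164.3
0.02 24 surf mean [0.5425 0.0231 0.2154] px 302.12 157.2
0.04 32 surf mean [0.5433 0.0234 0.235 ] px 302.53 149.8
0.06 24 surf mean [0.5433 0.0232 0.2539] px 302.71 142.5
0.08 25 surf mean [0.543  0.0221 0.2746] px 302.96 134.6
0.1 21 surf mean [0.5421 0.0205 0.2946] px 303.1 127.0
```

View pics/r1.png

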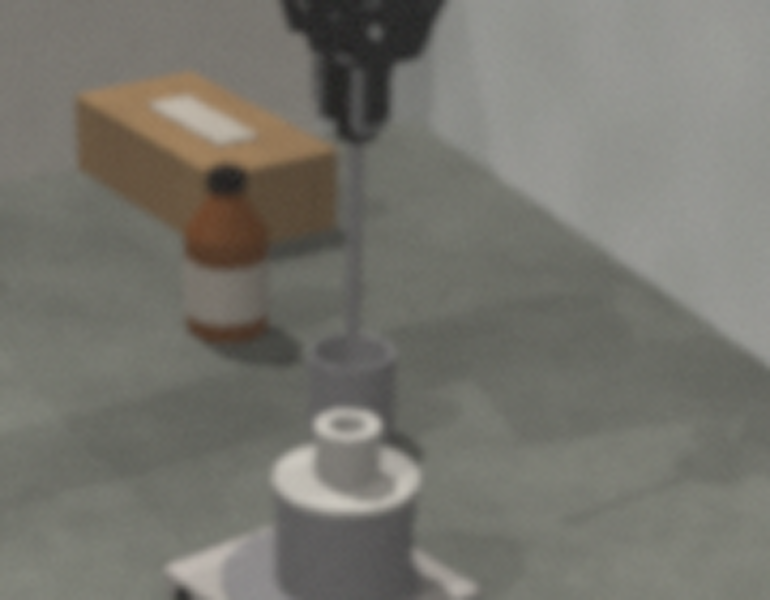

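The crop shows the rod vertical above the lid, with its tip near (352,335) and the hole mouth at (348,425). I'll compare reprojected model points with these pixels.

```bash
python3 - <<'E'
from h import *
K,k1,T=cam("side"); Ti=np.linalg.inv(T)
def pr(p): 
    return cv2.projectPoints(np.array([p],float),cv2.Rodrigues(Ti[:3,:3])[0],Ti[:3,3],K,np.array([k1,0,0,0.]))[0].ravel()
im=np.load("srim.npy").astype(float); g=im.sum(2)
print("mouth pred",pr((.539,.0248,.127)))
# collar outline: white blob columns rows 192-200, subpixel edges
def edges(row,c,w,sgn):
    L=sgn*g[row-1:row+2,c-w:c+w+1].mean(0); dd=np.diff(L); n=len(dd)//2
    a=np.clip(dd[:n],0,None); b=np.clip(-dd[n:],0,None); a[a<.4*a.max()]=0; b[b<.4*b.max()]=0; x=np.arange(len(dd))+c-w+.5
    return (x[:n]@a/a.sum(),x[n:]@b/b.sum())
for r in(194,197,200): 
    e=edges(r,301,12,1); print("collar",r,np.round(e,2),"mid",np.mean(e).round(2))
for z in np.arange(.20,.30,.015):
    p=pr((.539,.0248,z)); r=int(round(p[1])); e=edges(r,302,6,-1); e2=edges(r,302,6,1); print("z",round(z,3),"pred u",p[0].round(2),"row",r,"obs",np.round(e,2),np.mean(e).round(2),"light:",np.mean(e2).round(2))
print("collar mid pred",pr((.539,.0248,.11)), "px/m x,y", (pr((.549,.0248,.2))-pr((.539,.0248,.2))), (pr((.539,.0348,.2))-pr((.539,.0248,.2))))
E
```

```text
mouth pred [299.8789208  189.47020633]
collar 194 [289.84 310.59] mid 300.22
collar 197 [297.5 306.5] mid 302.0
collar 200 [298.5  302.81] mid 300.65
z 0.2 pred u 300.41 row 163 obs [300.58 304.23] 302.41 light: nan
z 0.215 pred u 300.52 row 157 obs [300.26 304.62] 302.44 light: 300.0
z 0.23 pred u 300.63 row 152 obs [300.5  304.14] 302.32 light: nan
z 0.245 pred u 300.74 row 146 obs [296.5  304.14] 300.32 light: 303.74
z 0.26 pred u 300.86 row 140 obs [301.5  305.19] 303.35 light: 300.24
z 0.275 pred u 300.97 row 134 obs [301.5  304.93] 303.22 light: 300.45
z 0.29 pred u 301.08 row 128 obs [301.04 304.93] 302.99 light: 300.44
collar mid pred [299.75875579 195.44463783] px/m x,y [ 3.66974166 -0.66528767] [-1.74554997 -1.53979691]<stdin>:11: RuntimeWarning: invalid value encountered in scalar divide
```

carry_out(
  series=[
    {"dx": 0,"dy": -0.001,"dz": 0.012,"turn": 0},
    {"dx": 0,"dy": -0.001,"dz": 0.03,"turn": 0},
    {"dx": 0,"dy": -0.001,"dz": 0.045,"turn": 0},
    {"dx": 0,"dy": -0.001,"dz": 0.05,"turn": 0},
    {"dx": 0,"dy": -0.001,"dz": 0.05,"turn": 0},
    {"dx": 0,"dy": -0.001,"dz": 0.05,"turn": 0},
    {"dx": 0,"dy": -0.001,"dz": 0.05,"turn": 0},
  ],
)

```text
time: 14.68
tcp_pos: [0.5385, 0.0258, 0.2753]
ee_rot: [3.141, -0.002, 0.249]
contact_force: [0.9, -0.5, -1.4]
gripper_width: 0.0232
finger_force: 58.8
```

```bash
sed -i 's/im\[90:230,220:400\]/im[140:215,255:352]/' rod.py; python3 rod.py pics/r2.png
```

```text
14.7833 [0.5384 0.0259 0.2753] [ 3.1408e+00 -1.9000e-03  2.4970e-01] [-0.2 -0.6 -1.4] 0.02265911729713082
0.0 17 surf mean [0.5438 0.0234 0.1478] px 302.0 181.9
0.02 22 surf mean [0.5436 0.0236 0.1655] px 302.05 175.5
0.04 23 surf mean [0.5429 0.0235 0.1864] px 301.96 168.0
0.06 21 surf mean [0.5428 0.0239 0.2068] px 302.0 160.3
0.08 26 surf mean [0.543  0.0241 0.2271] px 302.19 152.7
0.1 30 surf mean [0.5432 0.0239 0.2465] px 302.5 145.3
0.12 54 surf mean [0.5358 0.0239 0.2679] px 299.87 137.4
```

View pics/r2.png

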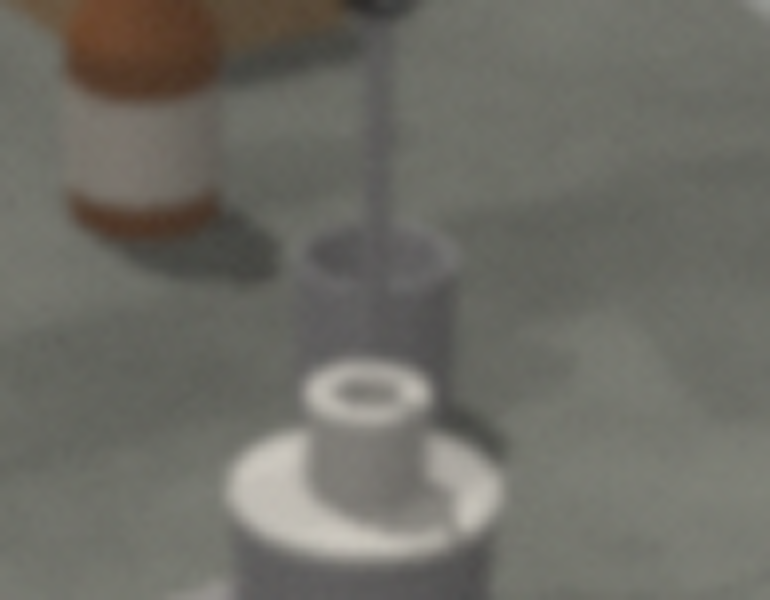

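The rod is seen at crop u≈376, while the hole centre is at (368,392), so the rod is about 2 mm too far right. I'll use the depth image to locate the tip along the viewing direction.

```bash
python3 - <<'E'
from h import *
D=[np.load("sr.npy")]; I=[np.load("srim.npy").astype(float)]
for _ in range(5):
    i,d=ctrl.read_camera("side"); D.append(d); I.append(i.astype(float))
d=np.median(D,0); g=np.mean(I,0).sum(2)/3
np.set_printoptions(linewidth=200)
print((d[176:198,296:309]*1000).round().astype(int)); print(g[180:198,288:316].round().astype(int))
K,k1,T=cam("side"); Ti=np.linalg.inv(T)
for p in((.539,.0248,.127),(.539,.0248,.136),(.539,.0248,.16)):
    q=Ti[:3,:3]@p+Ti[:3,3]; print(p,cv2.projectPoints(np.array([p]),cv2.Rodrigues(Ti[:3,:3])[0],Ti[:3,3],K,np.array([k1,0,0,0.]))[0].ravel().round(2),q[2].round(4))
i,dt=ctrl.read_camera("top"); P=cloud("top",dt); m=(np.hypot(P[...,0]-.539,P[...,1]-.025)<.05)&(P[...,2]>.08)&(P[...,2]<.26); print("top visible pts",m.sum()); s=ctrl.read_state(); print(s['tcp_pos'].round(4))
E
```

```text
[[1568 1565 1565 1564 1561 1340 1340 1341 1562 1563 1567 1571 1568]
 [1572 1567 1570 1565 1562 1340 1337 1342 1565 1565 1569 1569 1571]
 [1575 1569 1568 1567 1564 1342 1340 1342 1564 1566 1567 1570 1570]
 [1573 1574 1568 1569 1570 1342 1342 1344 1565 1569 1568 1574 1572]
 [1574 1571 1571 1571 1567 1345 1345 1344 1571 1571 1570 1574 1579]
 [1573 1575 1574 1570 1462 1343 1347 1347 1575 1569 1572 1576 1576]
 [1579 1578 1576 1576 1461 1348 1346 1351 1574 1572 1575 1580 1577]
 [1582 1579 1576 1574 1463 1349 1349 1350 1577 1577 1576 1580 1578]
 [1581 1578 1579 1575 1573 1349 1350 1573 1576 1578 1576 1578 1584]
 [1585 1583 1580 1374 1373 1362 1355 1578 1578 1578 1579 1578 1585]
 [1364 1369 1368 1367 1368 1364 1364 1370 1368 1370 1369 1585 1582]
 [1361 1361 1363 1368 1367 1366 1368 1364 1363 1365 1363 1362 1586]
 [1358 1361 1365 1366 1368 1370 1369 1367 1365 1364 1357 1357 1359]
 [1354 1363 1365 1369 1370 1371 1371 1368 1369 1363 1354 1351 1353]
 [1347 1349 1346 1371 1372 1369 1371 1372 1366 1349 1349 1348 1350]
 [1344 1345 1347 1345 1341 1345 1345 1347 1342 1343 1345 1345 1350]
 [1345 1347 
[... 1947 characters left out ...]
38 136 131 126 119 112 109 108 104  95  85  79  76  76  78]
 [128 141 152 160 162 152 134 124 123 124 124 125 125 124 122 119 116 112 109 110 119 127 125 115 103  92  84  79]
 [160 173 181 184 179 161 137 125 123 123 122 122 122 120 119 116 114 110 110 112 127 144 150 147 137 122 104  90]
 [185 192 195 193 183 160 135 124 122 123 122 122 122 120 117 115 113 110 109 113 129 149 161 163 158 150 134 115]
 [196 197 197 192 181 158 134 123 122 122 122 122 121 120 117 115 112 110 109 112 129 150 164 167 167 164 156 140]]
(0.539, 0.0248, 0.127) [299.88 189.47] 1.3567
(0.539, 0.0248, 0.136) [299.94 186.28] 1.3522
(0.539, 0.0248, 0.16) [300.12 177.67] 1.3403
top visible pts 341
[0.5379 0.0262 0.2744]
```

carry_out(
  series=[
    {"dx": -0.0012,"dy": 0.001,"dz": 0,"turn": 0},
    {"dx": -0.0012,"dy": 0.001,"dz": 0,"turn": 0},
    {"dx": -0.0012,"dy": 0.001,"dz": 0,"turn": 0},
    {"dx": -0.0012,"dy": 0.001,"dz": 0.004,"turn": 0},
    {"dx": -0.0012,"dy": 0.001,"dz": 0.008,"turn": 0},
    {"dx": -0.0012,"dy": 0.001,"dz": 0.012,"turn": 0},
    {"dx": -0.0012,"dy": 0.001,"dz": 0.016,"turn": 0},
    {"dx": -0.0012,"dy": 0.001,"dz": 0.02,"turn": 0},
    {"dx": -0.0012,"dy": 0.001,"dz": 0.022,"turn": 0},
    {"dx": -0.0012,"dy": 0.001,"dz": 0.022,"turn": 0},
  ],
)

```text
time: 15.92
tcp_pos: [0.5366, 0.0249, 0.2514]
ee_rot: [-3.141, 0.001, 0.25]
contact_force: [0.4, 0.6, -1.5]
gripper_width: 0.0227
finger_force: 58.8
```

```bash
python3 rod.py pics/r3.png
```

```text
16.0167 [0.5369 0.0248 0.2521] [-3.1415e+00  1.0000e-04  2.4980e-01] [ 0.5  0.6 -0.9] 0.023030320160728385
0.0 21 surf mean [0.5362 0.0248 0.1312] px 298.9 188.2
0.02 20 surf mean [0.5406 0.0223 0.1434] px 301.0 184.0
0.04 21 surf mean [0.5413 0.0246 0.1619] px 301.0 176.9
0.06 23 surf mean [0.5406 0.0229 0.183 ] px 301.22 169.5
0.08 33 surf mean [0.5412 0.0236 0.2024] px 301.45 162.1
0.1 20 surf mean [0.5416 0.0224 0.2222] px 301.95 154.8
```

View pics/r3.png

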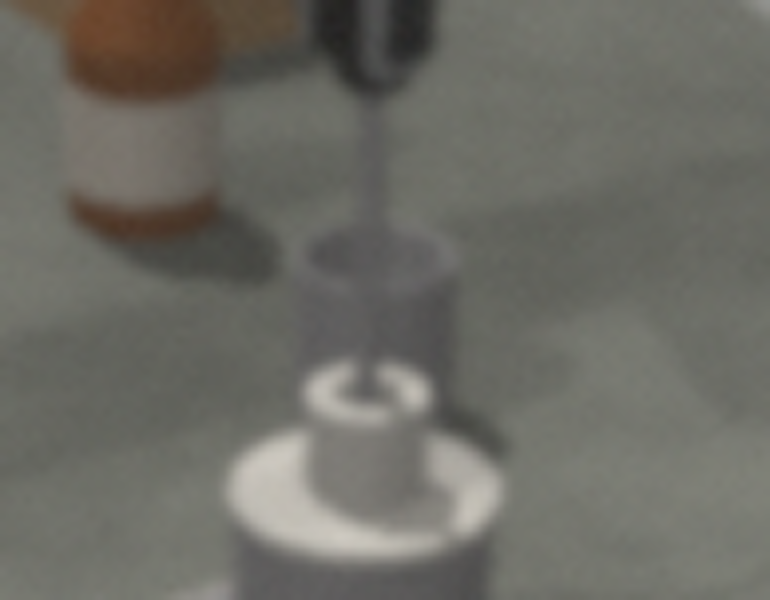

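The rod enters the hole: it is at u≈367 at the mouth, with the hole centre at (368,392), so it is centred. The wrist force shows no contact, so I lower it to depth.

carry_out(
  series=[
    {"dx": 0,"dy": 0,"dz": 0.004,"turn": 0},
    {"dx": 0,"dy": 0,"dz": 0.008,"turn": 0},
    {"dx": 0,"dy": 0,"dz": 0.013,"turn": 0},
    {"dx": 0,"dy": 0,"dz": 0.018,"turn": 0},
    {"dx": 0,"dy": 0,"dz": 0.023,"turn": 0},
    {"dx": 0,"dy": 0,"dz": 0.028,"turn": 0},
    {"dx": 0,"dy": 0,"dz": 0.033,"turn": 0},
    {"dx": 0,"dy": 0,"dz": 0.038,"turn": 0},
    {"dx": 0,"dy": 0,"dz": 0.043,"turn": 0},
    {"dx": 0,"dy": 0,"dz": 0.048,"turn": 0},
    {"dx": 0,"dy": 0,"dz": 0.053,"turn": 0},
    {"dx": 0,"dy": 0,"dz": 0.057,"turn": 0},
    {"dx": 0,"dy": 0,"dz": 0.06,"turn": 0},
    {"dx": 0,"dy": 0,"dz": 0.06,"turn": 0},
    {"dx": 0,"dy": 0,"dz": 0.06,"turn": 0},
    {"dx": 0,"dy": 0,"dz": 0.06,"turn": 0},
    {"dx": 0,"dy": 0,"dz": 0.06,"turn": 0},
    {"dx": 0,"dy": 0,"dz": 0.06,"turn": 0},
  ],
)

```text
time: 17.52
tcp_pos: [0.5371, 0.0248, 0.1925]
ee_rot: [3.141, -0.001, 0.25]
contact_force: [0.3, -0.4, -0.7]
gripper_width: 0.0227
finger_force: 58.8
```

```bash
python3 - <<'E'
from h import *
D=[ctrl.read_camera("side") for _ in range(4)]
d=np.median([x[1] for x in D],0); g=np.mean([x[0].astype(float) for x in D],0).sum(2)/3
np.set_printoptions(linewidth=200)
print((d[170:193:2,291:312]*1000).round().astype(int)); print(g[170:193:2,291:312].round().astype(int))
s=ctrl.read_state(); print({k:np.round(s[k],4) for k in('time','tcp_pos','ee_rot','contact_force','qvel','gripper_width')})
E
```

```text
[[1747 1746 1595 1597 1608 1609 1330 1322 1321 1316 1307 1307 1308 1308 1307 1313 1318 1609 1605 1600 1593]
 [1739 1588 1581 1605 1607 1610 1614 1326 1325 1323 1323 1322 1314 1323 1328 1614 1616 1609 1607 1605 1593]
 [1717 1587 1578 1570 1570 1613 1612 1618 1619 1338 1334 1333 1338 1621 1623 1620 1618 1611 1612 1570 1576]
 [1706 1595 1581 1572 1571 1566 1564 1566 1563 1341 1336 1336 1339 1561 1563 1565 1564 1568 1572 1576 1576]
 [1695 1600 1585 1578 1573 1572 1568 1568 1568 1339 1338 1339 1343 1564 1566 1567 1570 1573 1573 1574 1585]
 [1680 1595 1588 1580 1581 1575 1574 1573 1573 1343 1344 1345 1567 1570 1570 1573 1570 1576 1577 1580 1587]
 [1667 1599 1593 1584 1580 1580 1577 1574 1577 1346 1345 1346 1571 1574 1573 1575 1576 1578 1579 1587 1588]
 [1656 1603 1596 1588 1583 1580 1580 1574 1573 1348 1349 1345 1574 1577 1575 1576 1580 1581 1582 1584 1593]
 [1648 1606 1594 1590 1588 1368 1368 1368 1371 1351 1350 1351 1368 1368 1365 1370 1581 1585 1593 1589 1601]
 [1636 1611 1598 1358 1358 1359 1359 1363 1367 1356 1355 1354 1368 1366 1360 1358 1361 1359 1592 1596 1606]
 [1626 1609 1602 135
[... 834 characters left out ...]
5 108 105  98  93  94  97  97  93  89  85  82  80  80  84]
 [100 100 108 126 143 156 164 160 144 118 104 117 139 151 149 139 122 102  87  81  84]
 [100 112 141 172 184 177 156 133 117 102  96 103 118 134 156 173 174 151 113  86  86]
 [101 108 133 160 176 179 172 158 142 126 111 108 114 122 132 142 146 132 107  86  80]
 [108 111 119 128 135 144 151 154 152 145 133 126 125 122 120 115 112 105  92  83  74]]
{'time': np.float64(17.7167), 'tcp_pos': array([0.537 , 0.0248, 0.1923]), 'ee_rot': array([ 3.1415e+00, -2.0000e-04,  2.4980e-01]), 'contact_force': array([ 0.0267,  0.863 , -0.946 ]), 'qvel': array([ 0.0005,  0.0018,  0.0017,  0.0029, -0.0003, -0.0004]), 'gripper_width': np.float64(0.0226)}
```

carry_out(
  series=[
    {"dx": -0.0003,"dy": 0.0008,"dz": 0.0005,"turn": 0},
    {"dx": -0.0003,"dy": 0.0008,"dz": 0.0005,"turn": 0},
    {"dx": -0.0003,"dy": 0.0008,"dz": 0.0005,"turn": 0},
    {"dx": -0.0003,"dy": 0.0008,"dz": 0.0005,"turn": 0},
    {"dx": -0.0003,"dy": 0.0008,"dz": 0.0005,"turn": 0},
    {"dx": -0.0003,"dy": 0.0008,"dz": 0.0005,"turn": 0},
    {"dx": -0.0003,"dy": 0.0008,"dz": 0.0005,"turn": 0},
    {"dx": -0.0003,"dy": 0.0008,"dz": 0.0005,"turn": 0},
  ],
)

```text
time: 18.38
tcp_pos: [0.5368, 0.024, 0.1917]
ee_rot: [-3.142, -0.0, 0.25]
contact_force: [1.0, 0.7, -1.3]
gripper_width: 0.0227
finger_force: 58.8
```

```bash
python3 -c "
from h import *
s=ctrl.read_state();print(s['tcp_pos'],s['contact_force'],abs(s['qvel']).max())
print(ctrl.close_job())"
```

```text
[0.53681842 0.02402584 0.19170158] [ 0.98662254  0.74762639 -1.29721018] 0.00155578117221421
the job is handed in; nothing more can be done
None
```

I handed the job in at about 18 s: the wide lid sits flat on its jar and is released, and the probe is held upright and still in the guide hole, centred to within about 2 mm, with its tip near mid-depth and no sign of contact in the force readings.

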